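Slide the treat canister into its anti-tip dock

ROBOT

A 7-joint arm with a two-finger parallel gripper is mounted at the origin on the work surface. World frame = base frame: x ahead of the robot, y to its left, z up, the work surface at z = 0. Lengths are in m, angles in rad, forces in N, time in s.
With the tool pointing down it reaches from about 0.4 to 0.85 m from the base axis. Payload 4.5 kg.
Tool frame: the origin (TCP) lies midway between the tips of the shut fingers; the grasp point (between the pads) lies 19 mm behind it; z points along the fingers, y is the line along which they close (so a half turn about z gives the same grasp; the last joint's range is limited). The gripper opens to 88 mm and grips with 3 to 60 N. Pads are 18 mm wide; open, the fingers measure 123 mm over their backs; the gripper's body (75 mm by 187 mm) begins 45 mm behind the grasp point.
Start: joints at [-1.201, 0.689, -0.195, 1.565, 0.157, 0.902, -0.215], TCP at [0.206, 0.59, 0.202] pointing down, gripper open.
Joint ranges: [-3.01, 3.01], [-0.46, 2.08], [-1.47, 1.51], [0.13, 2.56], [-1, 4.14], [0.04, 2.09], [-2.66, 2.66]. Speed limits (rad/s): [2.57, 2.57, 3.14, 3.14, 3.14, 3.14, 3.14].

INTERFACE

Orientations are given as a unit quaternion [x, y, z, w].
In Python, from plant import r gives the robot as it stands. The module is installed in compiled form; this text tells all that it offers.
- The arm moves only by the tool step_arm, never from a script. Its argument "series" is a list of rows, each a list of 7 numbers: the shift along the world's x, y, z in mm, then the turn, a rotation vector about the world's x, y, z in rad, then the closure, from 0 (fully open) to 1 (shut). A call has 1 to 20 rows; each row shifts and turns the commanded pose from where the row before left it; what a row does not reach is not made up. A row lasts 1/10 s, in which the tool goes at most 50 mm and 8.59 degrees, less where a joint would pass 70% of its speed; a pose out of reach is approached as far as the arm can. A call is refused whole if a number of a shift passes 50 or a number of a turn 0.15, either way. A call with a gripper value outside its range is refused whole. The fingers move at their own pace and stop on an object; "force" is the grip in N (left out, the last holds). Time passes only in rows, so rows that do not move let the fingers close. It gives the time, the measured TCP pose, the force, the opening and the grip force at its end, in the units of the state.
- r.get_state(): the state, without advancing time (a new reading comes with each control period).
- r.snapshot(name): name is "scene" or "top" or "wrist"; returns (picture, depth): 420x560x3 uint8, blue, green, red; 420x560 float32, m along the optical axis (not along the pixel's ray), 0 where there is no reading.
- r.get_calibration(name): a dict with "intrinsics" (3x3 intrinsics, pixels), "pose" (4x4, takes a point from camera to world coordinates). Camera axes: x right, y up, looking along -z (the intrinsics and any distortion apply to the point x, -y, -z); pixel columns grow to the right and rows downward; lengths in m; the calibration is good to about 2 mm. The wrist camera is an equidistant fisheye: a pixel r from the principal point sees the ray r / f radians off the axis. A picture is of the moment at which its call begins: read the wrist's pose just before it. get_calibration takes no time and is no camera call; for the wrist camera it gives the pose at the moment of the call.
- r.finish_job(): hands the job in; it is judged then, once.
The state is a dict: "clock": time; "q": joint angles; "qd": joint speeds; "joint_torque": joint torques, N m; "tool_pos": TCP position; "eef_rot": TCP orientation; "contact_force": force on the tool from outside, world axes, zero at the start; "moment": the same for the moment, N m; "opening": opening from 0.0 (shut) to 1.0 (fully open); "finger_force": force on a finger pad.
Only numpy, scipy, OpenCV 4.12 (cv2) and the standard library are available. Lean on these libraries where they do the work, as an engineer would, in place of code of your own. Each camera call takes 0.05 s, during which the arm holds its last target. There are 200 camera calls.

TASK

Put the green treat canister into the white anti-tip dock: bring it down in front of the dock's open end, slide its wide foot in under the two lips, and push it along until it is fully home against the dark end stop, standing upright; then let go. Leave the blue canister and the steel bowl where they are.

Things in the scene. Friction and masses are not known exactly. Their poses are not given: they have to be found in the camera images.
- green_mid (a point): Centre, half-way up, of the loose, upright green treat canister, 105 mm tall (this point is 52.5 mm above its underside). From below: round flat foot 84 mm across, 8 mm thick; round body 46 mm across up to 72 mm; darker twist cap 48 mm across from 72 to 105 mm (does not turn; good to grip). z is up, yaw means nothing. About 0.24 kg.
- dock_home (a point): Table point under the foot's centre when fully home in the fixed white dock. x: along track, from open end (x=-108 mm) to face of dark stop (x=+42, 30 tall); z up. Floor: bare table. Side walls at y=+-48 (10 thick, 22 tall); lips 4 thick over y=30 to 48 each side, undersides 18 up: foot has 6 mm spare each side, 10 above. Guides 18 tall flare from the open end to y=+-75 at x=-142.
- blue_mid (a point): Centre, half-way up, of the blue canister: the same shape and size as the green one, standing loose on the table. Not to be moved.
- bowl_rim (a point): Centre of the mouth of the loose steel pet bowl, 48 mm above the table; the mouth is 150 mm in diameter. A loose orange ball 54 mm in diameter lies in the bowl. Not to be moved. (A grey grooming brush also lies on the table, beyond the dock from the robot.)
Things that resemble listed ones, but are neither listed nor needed, are in the scene too. Several things look just like the part that bears dock_home: the one meant starts nearest to the robot's base. Several things look just like the part that bears green_mid: the one meant starts nearest to the robot's base.

How it is judged:
By the outcome, as a careful person would: the job done as asked, in the order asked, and still so for the second after the job is handed in, with the robot touching nothing.
It also fails if it takes over 38 s, if anything falls off the work surface, if the arm or the gripper's body presses on something with over 40 N, if the wrist force passes 120 N, or if a joint passes its speed limit or range.

## Working session

There is one attempt and no reset: what is moved stays moved. The work goes in short steps, Python scripts to look and compute and a tool call to move; the robot and the scene stay as the last step left them, time stands still between calls to the robot, and variables do not carry over. Pictures are saved under pics/ and viewed, at most 13 in all, crops included, and the job is handed in when it is done.

Besides the shell and the picture viewer there is one more tool, called after "Emit:" as name([rows], argument=value, ...), one row to a line, values as JSON. step_arm: Moves the arm, as the interface text tells. Its arguments: {"type":"object","properties":{"series":{"type":"array"},"force":{"type":"number"}},"required":["series"]}

```bash
mkdir -p pics; python3 - <<'E'
from plant import r
import cv2,numpy as np
for n in("scene","top"):
    p,d=r.snapshot(n); cv2.imwrite(f"pics/{n}0.png",p); np.savez(f"{n}0.npz",p=p,d=d)
    c=r.get_calibration(n); print(n,c["intrinsics"],np.round(c["pose"],3),{k:v for k,v in c.items() if k not in("intrinsics","pose")})
s=r.get_state();print(s)
E
```

```text
scene [[421.26546668   0.         280.59916122]
 [  0.         421.26546668 209.52284002]
 [  0.           0.           1.        ]] [[-0.139 -0.56   0.817  1.712]
 [ 0.99  -0.058  0.129  0.236]
 [-0.025  0.826  0.563  0.835]
 [ 0.     0.     0.     1.   ]] {}
top [[421.33388047   0.         277.90515069]
 [  0.         421.33388047 207.53457425]
 [  0.           0.           1.        ]] [[-0.03   0.996 -0.084  0.497]
 [-1.    -0.029  0.006  0.056]
 [ 0.004  0.084  0.996  1.313]
 [ 0.     0.     0.     1.   ]] {}
{'clock': 0.1, 'q': array([-1.20117743,  0.68991727, -0.19454267,  1.56619717,  0.15731384,
        0.9025271 , -0.21507934]), 'qd': array([-8.35551399e-05, -3.25474766e-03, -7.62850044e-04, -1.74313634e-03,
       -5.92871672e-04, -3.89856477e-04,  1.39426293e-03]), 'joint_torque': array([-2.88948999e-03, -5.28504610e+01, -1.27152856e+00, -1.53839672e+01,
       -5.25808800e-02,  2.00924696e-03,  4.31330875e-05]), 'tool_pos': array([0.20579798, 0.58949149, 0.20099158]), 'eef_rot': array([ 1.67063477e-01,  9.85945795e-01, -8.23628563e-04, -7.99691723e-05]), 'contact_force': array([ 0.60093637,  0.3379236 , -0.2474513 ]), 'moment': array([-0.0083486 , -0.02827837,  0.04681007]), 'finger_force': 0.0, 'opening': 0.9982168248440862}
```

View pics/top0.png

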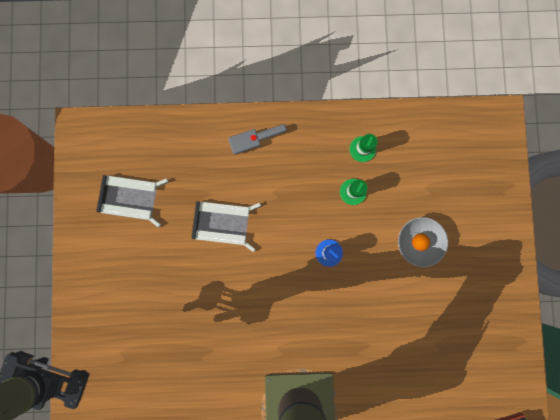

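View pics/scene0.png

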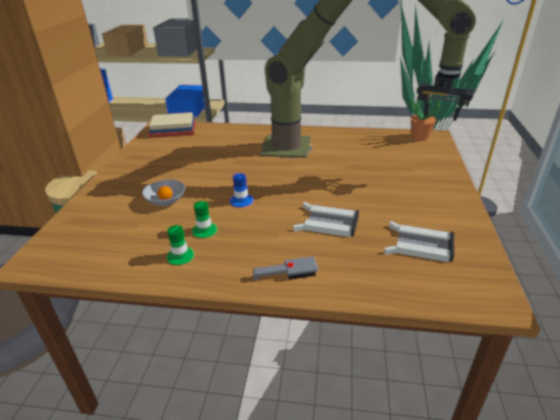

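The top view shows greens at (353,191) and (364,148), and docks at (222,223) and (128,197). The base is at about (300,400), so the candidates meant are the green at (353,191) and the dock at (222,223), each the nearer to it. The dock's dark stop is on its left end (196,220) and it opens to the right. Next I measure these and check an enlarged crop.

```bash
cat > h.py <<'E'
import numpy as np,cv2
from plant import r
def cast(n,uv,z,c=None):
    c=c or r.get_calibration(n);K=c["intrinsics"];T=np.array(c["pose"])
    uv=np.atleast_2d(np.asarray(uv,float))
    x=(uv[:,0]-K[0,2])/K[0,0];y=(uv[:,1]-K[1,2])/K[1,1]
    d=np.c_[x,-y,-np.ones(len(x))]@T[:3,:3].T
    return (T[:3,3]+d*((z-T[2,3])/d[:,2])[:,None])
def cloud(n,d):
    c=r.get_calibration(n);K=c["intrinsics"];T=np.array(c["pose"])
    v,u=np.indices(d.shape);P=np.stack([(u-K[0,2])/K[0,0]*d,-(v-K[1,2])/K[1,1]*d,-d],-1)
    return P@T[:3,:3].T+T[:3,3]
def blobs(m,a=25):
    k,l,s,c=cv2.connectedComponentsWithStats(m.astype(np.uint8))
    return [(l==i,s[i],c[i]) for i in range(1,k) if s[i,4]>=a]
E
python3 - <<'E'
from h import *
for n in("top","scene"):
    f=np.load(n+"0.npz");p,d=f["p"],f["d"];W=cloud(n,d);h=cv2.cvtColor(p,cv2.COLOR_BGR2HSV)
    H,S,V=cv2.split(h);on=(W[...,0]>.2)&(W[...,0]<1.05)&(abs(W[...,1])<.75)&(W[...,2]<.14)&(d>0)
    print(n,"table z",np.median(W[...,2][on&(W[...,2]<.02)]),np.std(W[...,2][on&(abs(W[...,2])<.01)]))
    for nm,m in(("green",(H>45)&(H<80)&(S>120)),("blue",(H>100)&(H<130)&(S>130)),("orange",(H<15)&(S>220)&(W[...,2]>.03)),("white",(S<40)&(V>150)),("dark",(V<70)&(S<110)&(W[...,2]>.015))):
        for b,s,c in blobs(m&on):
            P=W[b];t=P[P[:,2]>.098]
            print(nm,s,"mean",P.mean(0).round(3),"cap",t.mean(0).round(4) if len(t)else"", "zmax",P[:,2].max().round(3))
p=cv2.imread("pics/top0.png");a=cv2.resize(p[120:270,90:400],None,fx=2.5,fy=2.5,interpolation=cv2.INTER_CUBIC);cv2.imwrite("pics/crop1.png",a)
f=np.load("top0.npz");W=cloud("top",f["d"]);P=W[180:270,185:270].reshape(-1,3)
Q=P[(P[:,2]>.013)&(P[:,2]<.04)]
print(np.histogram(Q[:,2],bins=np.arange(.013,.04,.002)))
Q=P[(P[:,2]>.0197)&(P[:,2]<.04)]
print("rect z>.0197",len(Q),cv2.minAreaRect((Q[:,:2]*1000).astype(np.float32)),Q.mean(0))
E
```

```text
top table z -0.0004041049444831746 0.0027609094982420875
green [349 134  29  28 537] mean [ 0.779 -0.218  0.051] cap [ 0.7844 -0.2217  0.1046] zmax 0.114
green [340 179  27  26 527] mean [ 0.646 -0.18   0.051] cap [ 0.6501 -0.1856  0.1046] zmax 0.111
blue [316 240  26  26 508] mean [ 0.464 -0.099  0.05 ] cap [ 0.4629 -0.1031  0.1044] zmax 0.111
white [357 145   9   9  25] mean [ 0.772 -0.206  0.045] cap  zmax 0.056
white [108 176  59  16 478] mean [0.693 0.491 0.021] cap  zmax 0.029
white [202 202  59  15 474] mean [0.606 0.204 0.02 ] cap  zmax 0.03
white [101 204  59  23 461] mean [0.604 0.507 0.021] cap  zmax 0.029
white [416 219  32  32 420] mean [ 0.515 -0.426  0.03 ] cap  zmax 0.052
white [196 231  59  20 465] mean [0.517 0.218 0.021] cap  zmax 0.029
dark [ 97 176  10  36 139] mean [0.664 0.586 0.027] cap  zmax 0.035
dark [193 202   7  36 104] mean [0.575 0.3   0.028] cap  zmax 0.035
scene table z -0.0012108374885145823 0.002146715294558934
green [194 201  15  20 247] mean [ 0.662 -0.183  0.09 ] cap [ 0.6563 -0.1851  0.1053] zmax 0.111
green [192 223  25  15 231] mean [ 0.667 -0
[... 784 characters left out ...]
28
white [385 240  63  16 430] mean [0.688 0.489 0.019] cap  zmax 0.027
white [177 243  10  11  58] mean [ 0.795 -0.209  0.041] cap  zmax 0.056
white [ 238  317   70  103 2740] mean [ 0.558 -0.021 -0.749] cap  zmax -0.736
dark [351 212   7  22  53] mean [0.593 0.298 0.029] cap  zmax 0.035
dark [449 233   4  26  77] mean [0.676 0.583 0.028] cap  zmax 0.033
(array([ 24,  38, 149, 235, 297, 175,  89,  67,  36,  27,  14,   1,   0]), array([0.013, 0.015, 0.017, 0.019, 0.021, 0.023, 0.025, 0.027, 0.029,
       0.031, 0.033, 0.035, 0.037, 0.039]))
rect z>.0197 855 ((560.5115966796875, 214.31173706054688), (192.9322509765625, 148.14080810546875), 82.51202392578125) [0.56415709 0.23612644 0.02379275]
```

View pics/crop1.png

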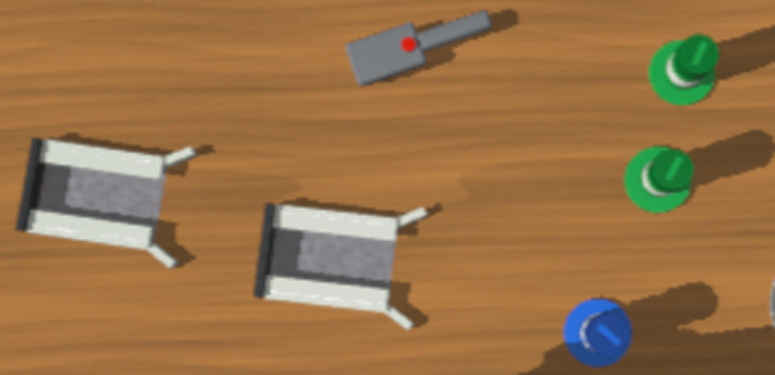

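The crop agrees: the near green (top view 353,191) is 0.68 m from the base against 0.81 m for the other, and the near dock (222,223) is at about 0.6 m against 0.8 m. Now I work out the dock's axis precisely.

```bash
python3 - <<'E'
from h import *
for n,box in(("top",(185,270,180,270)),("scene",(285,365,195,245))):
    f=np.load(n+"0.npz");p=f["p"];H,S,V=cv2.split(cv2.cvtColor(p,cv2.COLOR_BGR2HSV))
    m=np.zeros(S.shape,np.uint8);u0,u1,v0,v1=box
    m[v0:v1,u0:u1]=((S<45)&(V>150))[v0:v1,u0:u1]
    m=cv2.morphologyEx(m,cv2.MORPH_OPEN,np.ones((6,6) if n=="top" else (5,5),np.uint8))
    L=[]
    for b,s,c in blobs(m,60):
        v,u=np.nonzero(b);P=cast(n,np.c_[u,v],.022)[:,:2]*1000
        q=P-P.mean(0);w=np.linalg.svd(q,full_matrices=False)[2][0];w*=np.sign(w[1]);t=q@w
        print(n,"strip",P.mean(0).round(1),"deg",np.degrees(np.arctan2(w[1],w[0])).round(2),"len",np.ptp(t).round(1),cv2.minAreaRect(P.astype(np.float32)),s)
    m=np.zeros(S.shape,bool);m[v0:v1,u0:u1]=((V<75)&(S<120)&(cloud(n,f["d"])[...,2]>.012))[v0:v1,u0:u1]
    for b,s,c in blobs(m,30):
        v,u=np.nonzero(b);print("stop",cv2.minAreaRect((cast(n,np.c_[u,v],.030)[:,:2]*1000).astype(np.float32)),s)
# green foot: ellipse of foot outline at z=.008 & cap top in top view
p=np.load("top0.npz")["p"];h=cv2.cvtColor(p,cv2.COLOR_BGR2HSV)
for nm,rg,(u0,u1,v0,v1) in(("green",(45,80),(335,375,172,212)),("blue",(100,130),(310,350,235,270))):
    m=np.zeros(h.shape[:2],np.uint8);m[v0:v1,u0:u1]=((h[...,0]>rg[0])&(h[...,0]<rg[1])&(h[...,1]>120))[v0:v1,u0:u1]
    cs=max(cv2.findContours(m,0,1)[0],key=cv2.contourArea)[:,0]
    P=cast("top",cs,.008)[:,:2]*1000
    # robust circle fit r=42 on foot outline
    from scipy.optimize import least_squares
    o=least_squares(lambda c:np.hypot(*(P-c[:2]).T)-42,P.mean(0),loss="soft_l1",f_scale=1.5);print(nm,"foot",o.x.round(1))
E
```

```text
top strip [602.8 208.3] deg 81.73 len 141.4 ((602.901123046875, 209.07383728027344), (141.44931030273438, 29.268342971801758), 81.7136459350586) [203 204  46  13 430]
top strip [516.8 221.9] deg 81.85 len 143.7 ((516.7572631835938, 221.51083374023438), (143.68270874023438, 27.4360294342041), 81.74468231201172) [199 232  47  13 423]
stop ((574.3582763671875, 298.50531005859375), (11.470319747924805, 110.56776428222656), 81.65628814697266) [192 202   8  37 120]
scene strip [519.2 226.2] deg 81.92 len 141.1 ((518.9158935546875, 224.1309356689453), (140.90260314941406, 33.90711212158203), 82.52067565917969) [312 206  41  10 231]
scene strip [603.1 211. ] deg 80.92 len 142.1 ((602.6340942382812, 211.50218200683594), (142.05923461914062, 40.80517578125), 81.09992218017578) [306 219  43  12 311]
stop ((590.595703125, 297.92010498046875), (10.273477554321289, 129.66563415527344), 82.18441772460938) [351 211   7  24  66]
green foot [ 651.1 -187.9]
blue foot [ 462.8 -104.1]
```

The dock axis is at about 81.8°, and home is at about (565,249) mm. The green is at about (651,-187) mm, and the fingers will close along the track. I move over the green now.

Emit:
step_arm([
  [25, -43, 0, 0, 0, 0.011, 0],
  [25, -43, 0, 0, 0, 0.011, 0],
  [25, -43, 0, 0, 0, 0.011, 0],
  [25, -43, 0, 0, 0, 0.011, 0],
  [25, -43, 0, 0, 0, 0.011, 0],
  [25, -43, 0, 0, 0, 0.011, 0],
  [25, -43, 0, 0, 0, 0.011, 0],
  [25, -43, 0, 0, 0, 0.011, 0],
  [25, -43, 0, 0, 0, 0.011, 0],
  [25, -43, 0, 0, 0, 0.011, 0],
  [25, -43, 0, 0, 0, 0.011, 0],
  [25, -43, 0, 0, 0, 0.011, 0],
  [25, -43, 0, 0, 0, 0.011, 0],
  [25, -43, 0, 0, 0, 0.011, 0],
  [25, -43, 0, 0, 0, 0.011, 0],
  [25, -43, 0, 0, 0, 0.011, 0],
  [25, -43, 0, 0, 0, 0.011, 0],
  [20, -43, 0, 0, 0, 0.005, 0],
  [0, 0, 0, 0, 0, 0, 0],
])

```text
clock: 2.0
tool_pos: [0.6514, -0.1939, 0.2003]
eef_rot: [0.077, 0.997, -0.003, 0.0]
contact_force: [-1.4, -1.3, -0.2]
opening: 0.996
finger_force: 0.0
```

```bash
cat >> h.py <<'E'
def wcast(uv,z,c):
    K=c["intrinsics"];T=np.array(c["pose"]);uv=np.atleast_2d(np.asarray(uv,float))
    x=(uv[:,0]-K[0,2])/K[0,0];y=(uv[:,1]-K[1,2])/K[1,1];t=np.hypot(x,y);s=np.sinc(t/np.pi)
    d=np.c_[x*s,-y*s,-np.cos(t)]@T[:3,:3].T
    return T[:3,3]+d*((z-T[2,3])/d[:,2])[:,None]
def tool():
    from scipy.spatial.transform import Rotation as R
    s=r.get_state();M=R.from_quat(s["eef_rot"]).as_matrix()
    print("t",round(s["clock"],2),"tcp",(s["tool_pos"]*1000).round(1),"ydir",np.degrees(np.arctan2(M[1,1],M[0,1])).round(2),"z",M[:,2].round(3),"F",s["contact_force"].round(1),"open",round(s["opening"],3),"grip",round(s["finger_force"],1),"q",s["q"].round(2))
E
python3 - <<'E'
from h import *
tool();c=r.get_calibration("wrist");p,d=r.snapshot("wrist");cv2.imwrite("pics/w1.png",p);np.savez("w1.npz",p=p,d=d,K=c["intrinsics"],T=c["pose"])
print(c["intrinsics"][0,0],np.round(c["pose"],3))
h=cv2.cvtColor(p,cv2.COLOR_BGR2HSV)
for b,s,cc in blobs((h[...,0]>45)&(h[...,0]<80)&(h[...,1]>120),200):
    print(s,cc.round(1),"at cap top",(wcast(cc,.105,c)*1000).round(1))
E
```

```text
t 2.0 tcp [ 651.4 -193.9  200.3] ydir 81.13 z [ 0.    -0.006 -1.   ] F [-1.4 -1.3 -0.2] open 0.996 grip 0.0 q [ 0.38  0.78 -0.33  1.38  0.28  1.03  1.41]
325.19226210127806 [[ 0.155 -0.938 -0.311  0.571]
 [ 0.988  0.145  0.054 -0.18 ]
 [-0.006 -0.315  0.949  0.383]
 [ 0.     0.     0.     1.   ]]
[ 250  142   68   81 3208] [286.4 181.9] at cap top [[ 635.2 -183.7  105. ]]
[ 242  251   60   47 1133] [277.  267.1] at cap top [[ 716.6 -204.8  105. ]]
[ 249  284   42   43 1081] [273.  310.8] at cap top [[ 767.3 -217.   105. ]]
```

View pics/w1.png

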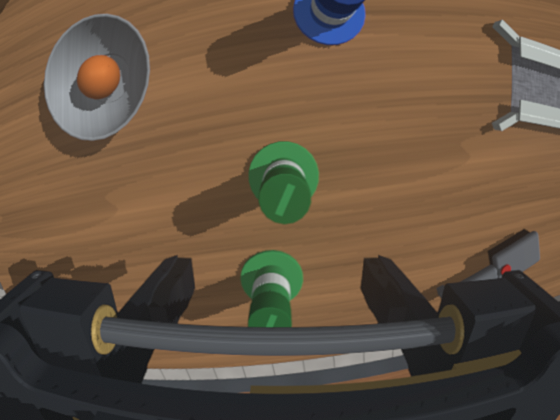

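The wrist view shows the target green at (285,185), with its cap top near (285,198) and its foot near (284,177). The other green is behind it at (272,285). Blue is at (330,15), and the dock's mouth is on the right at (515,75). Next I fit the foot circle.

```bash
python3 - <<'E'
from h import *
from scipy.optimize import least_squares
f=np.load("w1.npz");p=f["p"];c=dict(intrinsics=f["K"],pose=f["T"]);h=cv2.cvtColor(p,cv2.COLOR_BGR2HSV)
m=((h[...,0]>45)&(h[...,0]<80)&(h[...,1]>90)).astype(np.uint8);m[:,:235]=0;m[:,335:]=0;m[235:]=0
cs=max(cv2.findContours(m,0,1)[0],key=cv2.contourArea)[:,0]
up=cs[cs[:,1]<185];P=wcast(up,.008,c)[:,:2]*1000
o=least_squares(lambda q:np.hypot(*(P-q).T)-42,P.mean(0),loss="soft_l1",f_scale=1);print("foot",o.x.round(1),"res",abs(o.fun).mean())
v=h[...,2]; dk=m&(v<np.percentile(v[m>0],50)).astype(np.uint8)
cap=cs[cs[:,1]>202];P=wcast(cap,.105,c)[:,:2]*1000
o=least_squares(lambda q:np.hypot(*(P-q).T)-24,P.mean(0)+[-10,0],loss="soft_l1",f_scale=1);print("cap",o.x.round(1),"res",abs(o.fun).mean())
E
```

```text
foot [ 651.5 -187.7] res 0.5515789905577413
cap [ 648.4 -187.3] res 0.42664721735345407
```

Emit:
step_arm([
  [0, 0, -35, 0, 0, 0, 0],
  [0, 0, -35, 0, 0, 0, 0],
  [0, 0, 0, 0, 0, 0, 0],
  [0, 0, 0, 0, 0, 0, 0],
])

```text
clock: 2.45
tool_pos: [0.6506, -0.1825, 0.1319]
eef_rot: [0.071, 0.997, 0.0, -0.001]
contact_force: [0.4, -0.2, 0.5]
opening: 1.001
finger_force: 0.0
```

Emit:
step_arm([
  [0, -5, -20, 0, 0, 0, 0],
  [0, 0, -25, 0, 0, 0, 0],
  [0, 0, -14, 0, 0, 0, 0],
  [0, 0, 0, 0, 0, 0, 0],
  [0, 0, 0, 0, 0, 0, 0],
])

```text
clock: 2.95
tool_pos: [0.652, -0.1886, 0.0742]
eef_rot: [0.072, 0.997, 0.0, 0.001]
contact_force: [1.0, -0.1, -0.9]
opening: 1.0
finger_force: 0.0
```

Emit:
step_arm([
  [0, 0, 0, 0, 0, 0, 1],
  [0, 0, 0, 0, 0, 0, 1],
  [0, 0, 0, 0, 0, 0, 1],
  [0, 0, 0, 0, 0, 0, 1],
  [0, 0, 0, 0, 0, 0, 1],
  [0, 0, 0, 0, 0, 0, 1],
], force=30)

```text
clock: 3.55
tool_pos: [0.6509, -0.1889, 0.0728]
eef_rot: [0.072, 0.997, 0.0, -0.0]
contact_force: [-0.2, -1.3, 0.0]
opening: 0.48
finger_force: 0.0
```

```bash
python3 - <<'E'
from h import *
tool();p,d=r.snapshot("wrist");cv2.imwrite("pics/w2.png",p);tool()
E
```

```text
t 3.55 tcp [ 650.9 -188.9   72.8] ydir 81.76 z [-0.  0. -1.] F [-0.2 -1.3  0. ] open 0.48 grip 0.0 q [ 0.36  0.92 -0.3   1.49  0.34  0.78  1.37]
t 3.6 tcp [ 650.9 -188.9   72.7] ydir 81.76 z [-0.  0. -1.] F [-0.1  0.1  0.4] open 0.431 grip 0.0 q [ 0.36  0.92 -0.3   1.49  0.34  0.78  1.37]
```

View pics/w2.png

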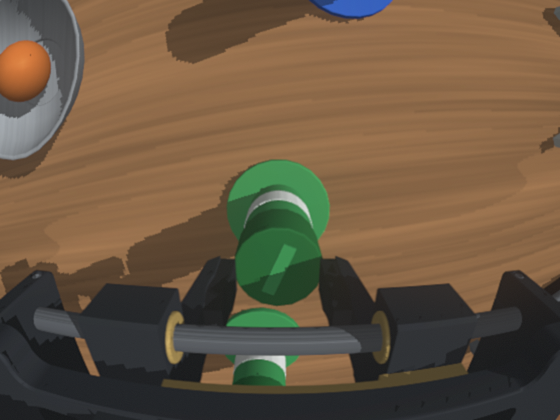

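The wrist view shows the cap at (279,265) with the fingers at its sides, at (220,280) and (340,280). The opening reads smaller than the cap, so I check the cap's position before squeezing further.

```bash
python3 - <<'E'
from h import *
from scipy.optimize import least_squares
c=r.get_calibration("wrist");p=cv2.imread("pics/w2.png");h=cv2.cvtColor(p,cv2.COLOR_BGR2HSV)
m=((h[...,0]>45)&(h[...,0]<80)&(h[...,1]>90)).astype(np.uint8);m[:,:215]=0;m[:,340:]=0;m[306:]=0
cs=max(cv2.findContours(m,0,1)[0],key=cv2.contourArea)[:,0]
for z,R,e,i in((.008,42,cs[cs[:,1]<215],0),(.105,24,cs[(cs[:,1]>265)],1)):
    P=wcast(e,z,c)[:,:2]*1000
    o=least_squares(lambda q:np.hypot(*(P-q).T)-R,P.mean(0)+[-10*i,0],loss="soft_l1",f_scale=1);print(z,o.x.round(1),abs(o.fun).mean().round(2))
for uv in((237,262),(322,262),(235,290),(322,290)):print(uv,[(wcast(uv,z,c)*1000).round(0)[0][:2] for z in(.073,.092)])
tool()
E
```

```text
0.008 [ 651.  -188.2] 0.43
0.105 [ 648.4 -188.1] 0.62
(237, 262) [array([ 659., -216.]), array([ 650., -212.])]
(322, 262) [array([ 667., -162.]), array([ 657., -164.])]
(235, 290) [array([ 679., -221.]), array([ 668., -216.])]
(322, 290) [array([ 688., -164.]), array([ 675., -166.])]
t 3.6 tcp [ 650.9 -188.9   72.7] ydir 81.76 z [-0.  0. -1.] F [-0.1  0.1  0.4] open 0.431 grip 0.0 q [ 0.36  0.92 -0.3   1.49  0.34  0.78  1.37]
```

The cap is centred on the TCP and the fingers are still about 26 mm either side, so the opening value simply isn't linear. I keep closing.

Emit:
step_arm([
  [0, 0, 0, 0, 0, 0, 1],
  [0, 0, 0, 0, 0, 0, 1],
  [0, 0, 0, 0, 0, 0, 1],
], force=30)

```text
clock: 3.9
tool_pos: [0.6509, -0.1889, 0.0727]
eef_rot: [0.072, 0.997, 0.0, -0.0]
contact_force: [0.3, 0.3, -0.0]
opening: 0.161
finger_force: 0.0
```

```bash
python3 - <<'E'
from h import *
p,d=r.snapshot("wrist");q,_=r.snapshot("scene");tool()
cv2.imwrite("pics/w3.png",np.hstack([p[130:400,150:420],cv2.resize(q[170:270,150:260],(297,270))]))
E
```

```text
t 4.0 tcp [ 650.9 -188.9   72.7] ydir 81.76 z [-0.  0. -1.] F [0.6 0.5 0.1] open 0.069 grip 0.0 q [ 0.36  0.92 -0.3   1.49  0.34  0.78  1.37]
```

View pics/w3.png

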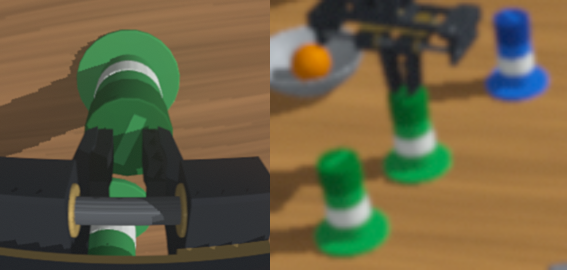

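The fingers have shut above the cap: both views show them in front of and over it. So the real tips are higher than the reported TCP. I measure the tips' height from depth.

```bash
python3 - <<'E'
from h import *
for n in("scene","top"):
    q,d=r.snapshot(n);W=cloud(n,d);V=q.max(2)
    m=(np.hypot(W[...,0]-.651,W[...,1]+.189)<.045)&(d>0)&(W[...,2]>.05)
    P=W[m&(V<70)];g=W[m&(q[...,1]>1.5*q[...,2])&(q[...,1]>1.5*q[...,0])]
    print(n,"dark",len(P),np.percentile(P[:,2],[0,2,5,20,50]).round(3) if len(P) else"",P[P[:,2]<np.percentile(P[:,2],10)].mean(0).round(4),"green zmax",g[:,2].max().round(3) if len(g) else "")
c=r.get_calibration("wrist");p,d=r.snapshot("wrist");K=c["intrinsics"];T=np.array(c["pose"])
v,u=np.indices(d.shape);x=(u-K[0,2])/K[0,0];y=(v-K[1,2])/K[1,1];t=np.hypot(x,y);s=np.sinc(t/np.pi)/np.cos(t)
W=np.stack([x*s*d,-y*s*d,-d],-1)@T[:3,:3].T+T[:3,3]
for nm,(u0,v0,u1,v1) in dict(leftf=(232,262,255,300),rightf=(298,262,318,300),cap=(260,245,290,280),foot=(255,165,300,180)).items():
    P=W[v0:v1,u0:u1].reshape(-1,3);print(nm,np.median(P,0).round(3),np.percentile(P[:,2],[2,10,90]).round(3))
E
```

```text
scene dark 1526 [0.104 0.124 0.138 0.2   0.273] [ 0.6571 -0.1867  0.137 ] green zmax 0.12
top dark 393 [0.178 0.194 0.195 0.199 0.297] [ 0.6319 -0.1683  0.1935] green zmax 0.194
leftf [ 0.639 -0.2    0.128] [-0.001  0.     0.182]
rightf [ 0.642 -0.175  0.132] [0.104 0.105 0.181]
cap [ 0.641 -0.188  0.114] [0.104 0.105 0.127]
foot [ 0.619 -0.184  0.008] [0.007 0.007 0.009]
```

Emit:
step_arm([
  [0, 0, 30, 0, 0, 0, 1],
  [0, 0, 30, 0, 0, 0, 1],
  [0, 0, 0, 0, 0, 0, 1],
  [0, 0, 0, 0, 0, 0, 1],
])

```text
clock: 4.55
tool_pos: [0.6512, -0.189, 0.1333]
eef_rot: [0.072, 0.997, -0.0, 0.001]
contact_force: [-0.5, -0.2, -0.4]
opening: 0.005
finger_force: 0.0
```

```bash
python3 - <<'E'
from h import *
tool();c=r.get_calibration("wrist");p,d=r.snapshot("wrist");q,e=r.snapshot("scene");np.savez("w4.npz",p=p,d=d,q=q,e=e,K=c["intrinsics"],T=c["pose"])
a=cv2.resize(p[190:370,180:380],None,fx=2,fy=2,interpolation=cv2.INTER_CUBIC);b=cv2.resize(q[130:220,160:260],(400,360),interpolation=cv2.INTER_CUBIC)
cv2.imwrite("pics/w4.png",np.hstack([a,b]))
E
```

```text
t 4.55 tcp [ 651.2 -189.   133.3] ydir 81.76 z [ 0.001 -0.    -1.   ] F [-0.5 -0.2 -0.4] open 0.005 grip 0.0 q [ 0.37  0.85 -0.32  1.45  0.31  0.89  1.39]
```

View pics/w4.png

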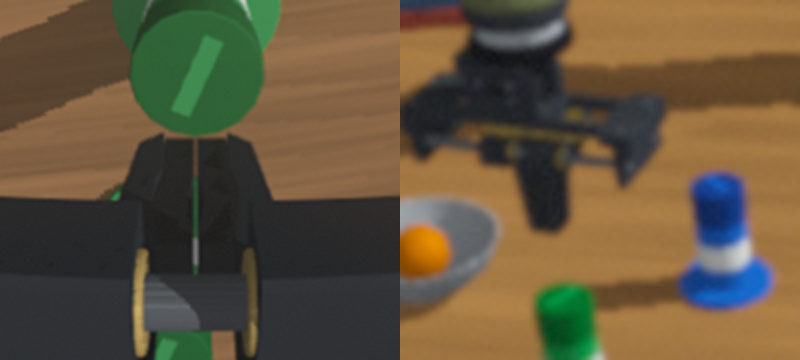

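Shut fingertips show at wrist pixel (277.5,258.5) and scene pixel (197,187). I triangulate them against the reported TCP.

```bash
python3 - <<'E'
from h import *
f=np.load("w4.npz");c=dict(intrinsics=f["K"],pose=f["T"])
for z in np.arange(.12,.20,.01):
    print(round(z,3),"wrist",(wcast((277.5,258.5),z,c)[0]*1000).round(1)[:2],"scene",(cast("scene",(197,187),z)[0]*1000).round(1)[:2])
d=f["e"];W=cloud("scene",d)[165:192,188:206];m=f["q"][165:192,188:206].max(2)<70;P=W[m];print(np.percentile(P[:,2],[1,3,6,10]).round(3))
E
```

```text
0.12 wrist [ 667.  -190.9] scene [ 572.5 -220.6]
0.13 wrist [ 662.1 -190.2] scene [ 588.5 -214.2]
0.14 wrist [ 657.2 -189.5] scene [ 604.4 -207.8]
0.15 wrist [ 652.2 -188.8] scene [ 620.4 -201.4]
0.16 wrist [ 647.3 -188.1] scene [ 636.3 -195. ]
0.17 wrist [ 642.3 -187.4] scene [ 652.2 -188.6]
0.18 wrist [ 637.4 -186.7] scene [ 668.2 -182.2]
0.19 wrist [ 632.4 -186. ] scene [ 684.1 -175.8]
0.2 wrist [ 627.5 -185.3] scene [ 700.1 -169.4]
[0.176 0.178 0.182 0.185]
```

The true tips are at about z = 0.17 while the reported TCP is 0.133, so the tips sit about 37 mm above it; xy agrees. I'll grip with a reported z of about 0.037. I reopen first, then descend.

Emit:
step_arm([
  [0, 1, 0, 0, 0, 0, 0],
  [0, 0, 0, 0, 0, 0, 0],
  [0, 0, 0, 0, 0, 0, 0],
  [0, 0, 0, 0, 0, 0, 0],
  [0, 0, 0, 0, 0, 0, 0],
  [0, 0, 0, 0, 0, 0, 0],
  [0, 0, 0, 0, 0, 0, 0],
  [0, 0, 0, 0, 0, 0, 0],
  [0, 0, -20, 0, 0, 0, 0],
  [0, 0, -20, 0, 0, 0, 0],
  [0, 0, -20, 0, 0, 0, 0],
  [0, 0, 0, 0, 0, 0, 0],
])

```text
clock: 5.85
tool_pos: [0.6486, -0.1875, 0.07]
eef_rot: [0.072, 0.997, 0.0, -0.003]
contact_force: [-0.9, -0.5, 0.0]
opening: 0.997
finger_force: 0.0
```

Emit:
step_arm([
  [0, 0, -10, 0, 0, 0, 0],
  [0, 0, -10, 0, 0, 0, 0],
  [0, 0, -10, 0, 0, 0, 0],
  [0, 0, -6, 0, 0, 0, 0],
  [0, 0, 0, 0, 0, 0, 0],
  [0, 0, 0, 0, 0, 0, 0],
])

```text
clock: 6.45
tool_pos: [0.6511, -0.1879, 0.0368]
eef_rot: [0.072, 0.997, 0.0, 0.0]
contact_force: [-0.4, 1.1, 0.4]
opening: 1.002
finger_force: 0.0
```

```bash
python3 - <<'E'
from h import *
tool();p,d=r.snapshot("wrist");q,e=r.snapshot("scene")
a=cv2.resize(p[180:400,150:410],(473,400));b=cv2.resize(q[150:250,160:240],(320,400),interpolation=cv2.INTER_CUBIC)
cv2.imwrite("pics/w5.png",np.hstack([a,b]))
E
```

```text
t 6.45 tcp [ 651.1 -187.9   36.8] ydir 81.76 z [ 0.  0. -1.] F [-0.4  1.1  0.4] open 1.002 grip 0.0 q [ 0.36  0.97 -0.28  1.5   0.35  0.72  1.35]
```

View pics/w5.png

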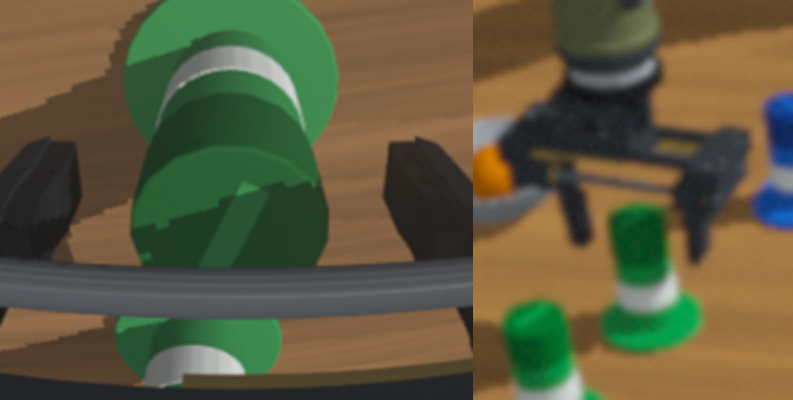

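The fingers now straddle the cap: wrist crop at (40,200) and (430,200), and in the scene crop the tips reach the lower cap. I close.

Emit:
step_arm([
  [0, 0, 0, 0, 0, 0, 1],
  [0, 0, 0, 0, 0, 0, 1],
  [0, 0, 0, 0, 0, 0, 1],
  [0, 0, 0, 0, 0, 0, 1],
  [0, 0, 0, 0, 0, 0, 1],
  [0, 0, 0, 0, 0, 0, 1],
  [0, 0, 0, 0, 0, 0, 1],
], force=30)

```text
clock: 7.25
tool_pos: [0.6509, -0.1882, 0.0368]
eef_rot: [0.072, 0.997, -0.0, 0.0]
contact_force: [-0.6, -0.1, -0.2]
opening: 0.536
finger_force: 30.0
```

Emit:
step_arm([
  [0, 0, 15, 0, 0, 0, 1],
  [0, 0, 25, 0, 0, 0, 1],
  [-6, 15, 0, 0, 0, 0, 1],
  [-12, 30, 0, 0, 0, 0, 1],
  [-15, 37, 0, 0, 0, 0, 1],
  [-15, 37, 0, 0, 0, 0, 1],
  [-15, 37, 0, 0, 0, 0, 1],
  [-15, 37, 0, 0, 0, 0, 1],
  [-15, 37, 0, 0, 0, 0, 1],
  [-11, 28, 0, 0, 0, 0, 1],
  [-6, 15, 0, 0, 0, 0, 1],
  [0, 0, 0, 0, 0, 0, 1],
  [0, 0, 0, 0, 0, 0, 1],
])

```text
clock: 8.55
tool_pos: [0.5414, 0.0844, 0.0772]
eef_rot: [0.072, 0.997, -0.0, 0.0]
contact_force: [0.7, -1.2, -3.3]
opening: 0.532
finger_force: 30.0
```

```bash
python3 - <<'E'
from h import *
from scipy.optimize import least_squares
tool();q,e=r.snapshot("top");p,d=r.snapshot("wrist");c=r.get_calibration("wrist")
np.savez("w6.npz",p=p,d=d,q=q,K=c["intrinsics"],T=c["pose"])
cv2.imwrite("pics/w6.png",np.hstack([cv2.resize(p,(420,315)),cv2.resize(q[150:270,185:330],(380,315),interpolation=cv2.INTER_CUBIC)]))
# strips in wrist view: white, on z=.022
H,S,V=cv2.split(cv2.cvtColor(p,cv2.COLOR_BGR2HSV))
for b,s,cc in blobs((S<45)&(V>140),150):
    v,u=np.nonzero(b);P=wcast(np.c_[u,v],.022,c)[:,:2]*1000;print(s,cc.round(0),P.mean(0).round(1),cv2.minAreaRect(P.astype(np.float32)))
E
```

```text
t 8.55 tcp [541.4  84.4  77.2] ydir 81.76 z [ 0.001 -0.001 -1.   ] F [ 0.7 -1.2 -3.3] open 0.532 grip 30.0 q [-0.12  0.78 -0.2   1.9   0.3   0.49  0.89]
[ 318  120  198   66 5784] [423. 162.] [514.8 207.3] ((515.5701293945312, 207.90093994140625), (183.49232482910156, 42.17110061645508), 75.9640121459961)
[ 26 136  41  55 798] [ 53. 157.] [ 459.9 -102.6] ((457.9179382324219, -108.41101837158203), (51.345306396484375, 38.499671936035156), 10.03883171081543)
[254 206  62  36 547] [290. 217.] [544.5  93.2] ((546.8148193359375, 91.44123077392578), (50.710235595703125, 21.040000915527344), 64.84113311767578)
[ 354  247  139   35 3804] [422. 263.] [604.9 205.6] ((606.2296142578125, 210.263671875), (142.9550018310547, 29.300106048583984), 81.52364349365234)
```

View pics/w6.png

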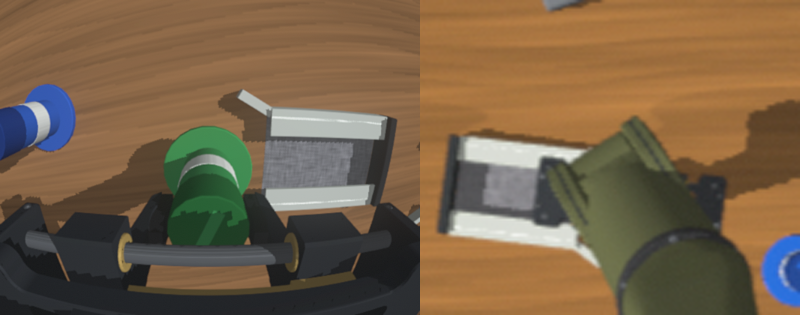

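The wrist view shows the green held upright, with its foot ahead of the open mouth. The two lips are at wrist full pixels (430,163) and (422,263), and the dark stop is on the right. Next I refine the lane centreline from this view.

```bash
python3 - <<'E'
from h import *
f=np.load("w6.npz");p=f["p"];c=dict(intrinsics=f["K"],pose=f["T"]);H,S,V=cv2.split(cv2.cvtColor(p,cv2.COLOR_BGR2HSV))
m=((S<45)&(V>140)).astype(np.uint8);m[:,:330]=0
w=np.array([np.cos(np.radians(81.8)),np.sin(np.radians(81.8))]);n=np.array([w[1],-w[0]]);o=np.array([541.4,84.4])
for b,s,cc in blobs(m,1000):
    v,u=np.nonzero(b);P=wcast(np.c_[u,v],.022,c)[:,:2]*1000-o;a=P@w;l=P@n
    for lo in(70,100,130,160):
        k=(a>lo)&(a<lo+20);print(cc.round(0),lo,"lat",np.percentile(l[k],[2,98]).round(1))
    print("along",np.percentile(a,[1,99]).round(1))
D=(V<60)&(np.indices(V.shape)[1]>470)&(np.indices(V.shape)[0]<275)&(np.indices(V.shape)[0]>140)
v,u=np.nonzero(D);P=wcast(np.c_[u,v],.030,c)[:,:2]*1000-o;a=P@w;print("stop along",np.percentile(a,[2,50,98]).round(1))
E
```

```text
[426. 163.] 70 lat [-55.8 -27.8]
[426. 163.] 100 lat [-55.8 -27.7]
[426. 163.] 130 lat [-55.5 -27.6]
[426. 163.] 160 lat [-55.4 -27.5]
along [ 40.  203.3]
[422. 263.] 70 lat [31.8 59.6]
[422. 263.] 100 lat [31.9 59.9]
[422. 263.] 130 lat [32.2 60.1]
[422. 263.] 160 lat [32.5 60.1]
along [ 64.9 202. ]
stop along [190.1 209.  232.3]
```

The lane centre is 2 mm further in +x, and home is about 160–165 mm ahead. I shift, descend to just above the table, and begin the slide.

Emit:
step_arm([
  [2, 0, -14, 0, 0, 0, 1],
  [0, 0, -14, 0, 0, 0, 1],
  [0, 0, -7, 0, 0, 0, 1],
  [0, 0, -3, 0, 0, 0, 1],
  [0, 0, 0, 0, 0, 0, 1],
  [0, 0, 0, 0, 0, 0, 1],
])

```text
clock: 9.25
tool_pos: [0.5432, 0.0851, 0.0389]
eef_rot: [0.072, 0.997, 0.0, 0.0]
contact_force: [0.4, -0.4, -2.5]
opening: 0.534
finger_force: 30.0
```

Emit:
step_arm([
  [1.5, 10, 0, 0, 0, 0, 1],
  [1.5, 10, 0, 0, 0, 0, 1],
  [1.5, 10, 0, 0, 0, 0, 1],
  [1.5, 10, 0, 0, 0, 0, 1],
  [1.5, 10, 0, 0, 0, 0, 1],
  [1.5, 10, 0, 0, 0, 0, 1],
  [0, 0, 0, 0, 0, 0, 1],
])

```text
clock: 9.95
tool_pos: [0.5522, 0.1481, 0.0388]
eef_rot: [0.07, 0.998, 0.001, 0.0]
contact_force: [0.7, 0.4, -3.2]
opening: 0.538
finger_force: 30.0
```

Emit:
step_arm([
  [1.5, 10, 0, 0, 0, 0, 1],
  [1.5, 10, 0, 0, 0, 0, 1],
  [1.5, 10, 0, 0, 0, 0, 1],
  [1.5, 10, 0, 0, 0, 0, 1],
  [1.5, 10, 0, 0, 0, 0, 1],
  [1.5, 10, 0, 0, 0, 0, 1],
  [1.5, 10, 0, 0, 0, 0, 1],
  [1, 8, 0, 0, 0, 0, 1],
  [0, 0, 0, 0, 0, 0, 1],
])

```text
clock: 10.85
tool_pos: [0.5634, 0.2254, 0.0388]
eef_rot: [0.071, 0.997, 0.001, 0.0]
contact_force: [0.4, -0.4, -2.6]
opening: 0.535
finger_force: 30.0
```

Emit:
step_arm([
  [0.5, 3, 0, 0, 0, 0, 1],
  [0.5, 3, 0, 0, 0, 0, 1],
  [0.5, 3, 0, 0, 0, 0, 1],
  [0, 0, 0, 0, 0, 0, 1],
])

```text
clock: 11.25
tool_pos: [0.565, 0.2327, 0.0388]
eef_rot: [0.072, 0.997, 0.0, 0.0]
contact_force: [-0.5, 0.7, -3.6]
opening: 0.535
finger_force: 30.0
```

Emit:
step_arm([
  [0.5, 3, 0, 0, 0, 0, 1],
  [0.5, 3, 0, 0, 0, 0, 1],
  [0, 2, 0, 0, 0, 0, 1],
  [0, 0, 0, 0, 0, 0, 1],
])

```text
clock: 11.65
tool_pos: [0.5659, 0.2408, 0.0388]
eef_rot: [0.072, 0.997, 0.0, 0.0]
contact_force: [0.6, -0.0, -3.0]
opening: 0.538
finger_force: 30.0
```

Emit:
step_arm([
  [0.3, 2, 0, 0, 0, 0, 1],
  [0.3, 2, 0, 0, 0, 0, 1],
  [0, 0, 0, 0, 0, 0, 1],
])

```text
clock: 11.95
tool_pos: [0.5665, 0.2447, 0.0388]
eef_rot: [0.072, 0.997, 0.0, 0.0]
contact_force: [0.1, 0.3, -2.5]
opening: 0.537
finger_force: 30.0
```

Emit:
step_arm([
  [0.2, 1.5, 0, 0, 0, 0, 1],
  [0.2, 1.5, 0, 0, 0, 0, 1],
  [0, 0, 0, 0, 0, 0, 1],
])

```text
clock: 12.25
tool_pos: [0.567, 0.2475, 0.0388]
eef_rot: [0.072, 0.997, 0.0, 0.0]
contact_force: [0.4, -0.6, -2.9]
opening: 0.536
finger_force: 30.0
```

Emit:
step_arm([
  [0.2, 1, 0, 0, 0, 0, 1],
  [0, 0, 0, 0, 0, 0, 1],
])

```text
clock: 12.45
tool_pos: [0.5672, 0.2483, 0.0387]
eef_rot: [0.072, 0.997, 0.0, -0.0]
contact_force: [-0.6, 0.5, -2.8]
opening: 0.533
finger_force: 30.0
```

Emit:
step_arm([
  [0.1, 1, 0, 0, 0, 0, 1],
  [0.1, 1, 0, 0, 0, 0, 1],
  [0, 0, 0, 0, 0, 0, 1],
])

```text
clock: 12.75
tool_pos: [0.5674, 0.2504, 0.0388]
eef_rot: [0.072, 0.997, 0.0, 0.0]
contact_force: [0.1, 0.6, -3.1]
opening: 0.535
finger_force: 30.0
```

Emit:
step_arm([
  [0.1, 1, 0, 0, 0, 0, 1],
  [0, 0, 0, 0, 0, 0, 1],
])

```text
clock: 12.95
tool_pos: [0.5674, 0.2514, 0.0387]
eef_rot: [0.072, 0.997, 0.0, 0.0]
contact_force: [0.4, 0.9, -1.4]
opening: 0.537
finger_force: 30.0
```

Emit:
step_arm([
  [0.2, 1, 0, 0, 0, 0, 1],
  [0.2, 1, 0, 0, 0, 0, 1],
  [0, 0, 0, 0, 0, 0, 1],
])

```text
clock: 13.25
tool_pos: [0.5679, 0.2534, 0.0388]
eef_rot: [0.072, 0.997, 0.0, 0.0]
contact_force: [0.6, 0.7, -3.7]
opening: 0.537
finger_force: 30.0
```

```bash
python3 - <<'E'
from h import *
tool();p,d=r.snapshot("wrist");tool()
cv2.imwrite("pics/w7.png",cv2.resize(p[100:330,150:450],(780,598),interpolation=cv2.INTER_CUBIC))
E
```

```text
t 13.25 tcp [567.9 253.4  38.8] ydir 81.78 z [ 0.  0. -1.] F [ 0.6  0.7 -3.7] open 0.537 grip 30.0 q [-0.4   0.9  -0.17  1.69  0.24  0.57  0.71]
t 13.3 tcp [567.9 253.3  38.8] ydir 81.77 z [ 0.  0. -1.] F [-0.2  0.7 -3. ] open 0.538 grip 30.0 q [-0.4   0.9  -0.17  1.69  0.24  0.57  0.71]
```

View pics/w7.png

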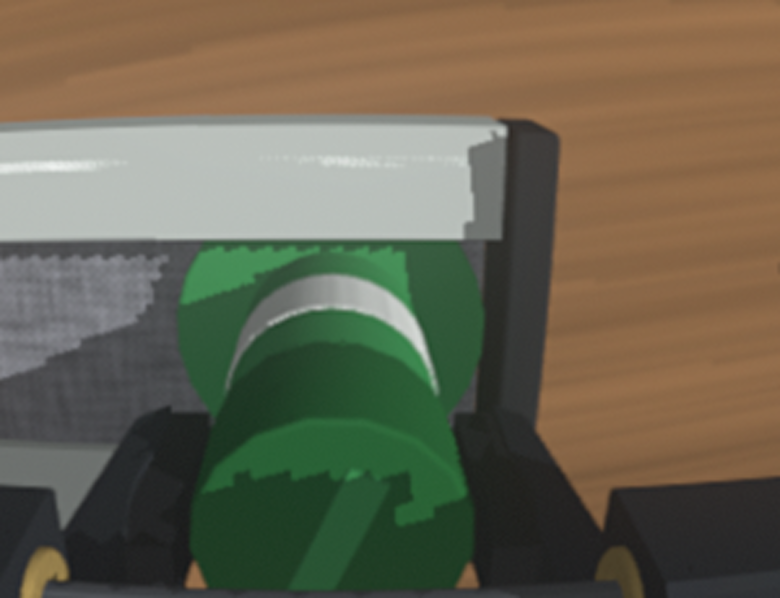

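The foot is under the lip (crop 330,250) and its right edge (crop 483,320) is almost at the dark stop's face. I creep on until the force shows contact.

Emit:
step_arm([
  [0.2, 1, 0, 0, 0, 0, 1],
  [0, 0, 0, 0, 0, 0, 1],
])

```text
clock: 13.5
tool_pos: [0.568, 0.2537, 0.0387]
eef_rot: [0.072, 0.997, -0.0, -0.0]
contact_force: [0.2, -0.8, -1.7]
opening: 0.538
finger_force: 30.0
```

Emit:
step_arm([
  [0.2, 1, 0, 0, 0, 0, 1],
  [0, 0, 0, 0, 0, 0, 1],
])

```text
clock: 13.7
tool_pos: [0.5681, 0.2537, 0.0387]
eef_rot: [0.072, 0.997, -0.001, -0.0]
contact_force: [-1.0, -2.2, -0.5]
opening: 0.539
finger_force: 30.0
```

Contact: y stalls at 253.7 mm and the force appears. I lower the foot onto the table, keeping the light push.

Emit:
step_arm([
  [0, 0, -1, 0, 0, 0, 1],
  [0, 0, -1, 0, 0, 0, 1],
  [0, 0.5, -0.5, 0, 0, 0, 1],
  [0, 0, 0, 0, 0, 0, 1],
])

```text
clock: 14.1
tool_pos: [0.5683, 0.2538, 0.0369]
eef_rot: [0.072, 0.997, -0.001, -0.0]
contact_force: [-2.4, -4.5, 5.8]
opening: 0.54
finger_force: 30.0
```

Foot on the table (Fz positive) and pressed on the stop. I release.

Emit:
step_arm([
  [0, 0, 0, 0, 0, 0, 0.4],
  [0, 0, 0, 0, 0, 0, 0.3],
  [0, 0, 0, 0, 0, 0, 0.1],
  [0, 0, 0, 0, 0, 0, 0],
  [0, 0, 0, 0, 0, 0, 0],
  [0, 0, 0, 0, 0, 0, 0],
  [0, 0, 0, 0, 0, 0, 0],
])

```text
clock: 14.8
tool_pos: [0.5683, 0.2558, 0.0362]
eef_rot: [0.072, 0.997, 0.0, 0.0]
contact_force: [-0.1, 0.6, -0.0]
opening: 1.001
finger_force: 0.0
```

Emit:
step_arm([
  [0, 0, 10, 0, 0, 0, 0],
  [0, 0, 20, 0, 0, 0, 0],
  [0, 0, 30, 0, 0, 0, 0],
  [0, 0, 40, 0, 0, 0, 0],
  [0, 0, 30, 0, 0, 0, 0],
  [0, -30, 10, 0, 0, 0, 0],
  [-10, -40, 0, 0, 0, 0, 0],
  [-20, -40, 0, 0, 0, 0, 0],
  [-20, -40, 0, 0, 0, 0, 0],
  [-20, -30, 0, 0, 0, 0, 0],
  [0, 0, 0, 0, 0, 0, 0],
  [0, 0, 0, 0, 0, 0, 0],
])

```text
clock: 16.0
tool_pos: [0.4986, 0.0753, 0.1771]
eef_rot: [0.073, 0.997, 0.0, 0.001]
contact_force: [0.1, 0.8, 0.0]
opening: 1.004
finger_force: 0.0
```

```bash
python3 - <<'E'
from h import *
from scipy.optimize import least_squares
tool();p,d=r.snapshot("wrist");q,e=r.snapshot("scene");t,_=r.snapshot("top");c=r.get_calibration("wrist")
np.savez("w8.npz",p=p,t=t,q=q,K=c["intrinsics"],T=c["pose"])
a=cv2.resize(p[60:340,250:560],(398,360));b=cv2.resize(q[140:270,240:400],(400,325),interpolation=cv2.INTER_CUBIC);b=cv2.copyMakeBorder(b,0,35,0,0,0)
cv2.imwrite("pics/w8.png",np.hstack([a,b]))
E
```

```text
t 16.0 tcp [498.6  75.3 177.1] ydir 81.68 z [ 0.002  0.    -1.   ] F [0.1 0.8 0. ] open 1.004 grip 0.0 q [-0.09  0.57 -0.24  1.95  0.22  0.64  0.96]
```

View pics/w8.png

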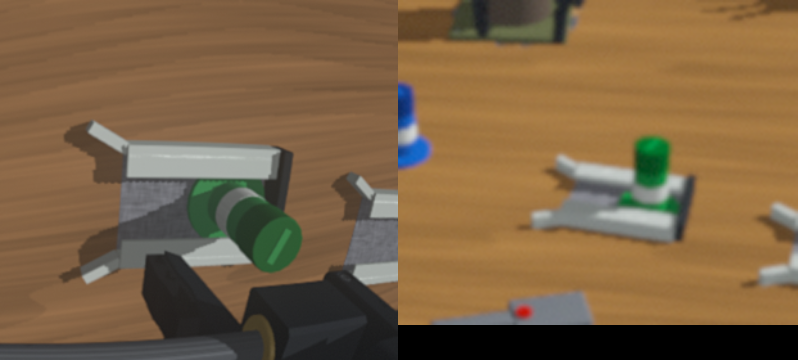

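The green stands upright in the dock (scene crop 652,170; foot against the dark stop near 685,205), clear of the gripper. I do one check that the release did not shift it, and that blue and the bowl are unmoved.

```bash
python3 - <<'E'
from h import *
from scipy.optimize import least_squares
f=np.load("w8.npz");c=dict(intrinsics=f["K"],pose=f["T"])
h0=cv2.cvtColor(np.load("top0.npz")["p"],cv2.COLOR_BGR2HSV)
for n in("top","scene"):
  for k,im in(("before",np.load(n+"0.npz")["p"]),("after",f["t"] if n=="top" else f["q"])):
    h=cv2.cvtColor(im,cv2.COLOR_BGR2HSV)
    for nm,m in(("blue",(h[...,0]>100)&(h[...,0]<130)&(h[...,1]>130)),("ball",(h[...,0]<14)&(h[...,1]>225)&(h[...,2]>150)),("green",(h[...,0]>45)&(h[...,0]<80)&(h[...,1]>120))):
        print(n,k,nm,[x[2].round(1).tolist()+[int(x[1][4])] for x in blobs(m[100:320],60)])
# wrist: foot's left (rear) rim and stop face in dock axis
p=f["p"];h=cv2.cvtColor(p,cv2.COLOR_BGR2HSV)
m=((h[...,0]>45)&(h[...,0]<80)&(h[...,1]>90)).astype(np.uint8)
cs=max(cv2.findContours(m,0,1)[0],key=cv2.contourArea)[:,0]
P=wcast(cs,.008,c)[:,:2]*1000;w=np.array([.144,.9896]);a=P@w
e=P[(a<a.min()+18)];o=least_squares(lambda q:np.hypot(*(e-q).T)-42,e.mean(0)+40*w,loss="soft_l1",f_scale=1);print("foot",o.x.round(1),len(e),abs(o.fun).mean().round(2))
E
```

```text
top before blue [[328.9, 152.5, 510]]
top before ball []
top before green [[363.7, 47.3, 540], [353.4, 91.0, 528]]
top after blue [[329.0, 152.7, 521]]
top after ball []
top after green [[363.6, 47.3, 539], [211.4, 121.5, 388]]
scene before blue [[185.3, 5.9, 471], [239.6, 82.3, 185], [241.1, 101.1, 176]]
scene before ball []
scene before green [[415.6, 7.1, 128], [441.2, 7.7, 317], [201.3, 110.4, 248], [204.4, 131.3, 233], [176.0, 135.5, 304], [180.4, 157.3, 290]]
scene after blue [[185.3, 5.9, 472], [239.5, 82.1, 177], [241.1, 101.1, 171]]
scene after ball []
scene after green [[433.8, 6.7, 588], [341.3, 103.9, 228], [340.9, 121.1, 68], [176.0, 135.2, 301], [180.4, 157.3, 290]]
foot [600.3 299.9] 58 3.26
```

```bash
python3 - <<'E'
from h import *
f=np.load("w8.npz");c=dict(intrinsics=f["K"],pose=f["T"]);p=f["p"];h=cv2.cvtColor(p,cv2.COLOR_BGR2HSV)
m=((h[...,0]>45)&(h[...,0]<80)&(h[...,1]>90)).astype(np.uint8);m[:,:380]=0
w=np.array([.144,.9896]);b=max(blobs(m,100),key=lambda x:x[1][4]);v,u=np.nonzero(b[0])
a=wcast(np.c_[u,v],.008,c)[:,:2]*1000@w;print("rear rim",np.sort(a)[[0,5,15]].round(1),"expected",np.array([568.2,253.7])@w-42)
# upright: cap top circle vs foot, front rim of foot near stop & stop face
V=h[...,2];row=slice(180,215)
for y in(203,206,210):
    print(y,[(x,p[y,x].tolist()) for x in range(450,482,2)])
    for x in (455,460,465,470):print(x,(wcast((x,y),.008,c)[0,:2]*1000@w).round(1),end=" ")
    print()
E
```

```text
rear rim [338.1 339.1 340.3] expected 290.88232
203 [(450, [55, 83, 51]), (452, [54, 82, 50]), (454, [65, 79, 63]), (456, [47, 50, 53]), (458, [39, 44, 45]), (460, [41, 44, 45]), (462, [40, 44, 45]), (464, [41, 45, 46]), (466, [38, 42, 44]), (468, [45, 48, 49]), (470, [54, 55, 55]), (472, [54, 55, 54]), (474, [57, 65, 75]), (476, [68, 96, 126]), (478, [66, 94, 124]), (480, [66, 94, 124])]
455 372.4 460 380.2 465 388.1 470 396.2 
206 [(450, [54, 81, 50]), (452, [54, 82, 50]), (454, [54, 81, 50]), (456, [42, 49, 45]), (458, [40, 43, 44]), (460, [41, 45, 46]), (462, [40, 44, 45]), (464, [39, 43, 45]), (466, [38, 42, 44]), (468, [49, 51, 52]), (470, [54, 55, 55]), (472, [54, 54, 53]), (474, [59, 73, 90]), (476, [66, 94, 126]), (478, [67, 95, 125]), (480, [67, 95, 126])]
455 373.1 460 380.9 465 388.9 470 397.0 
210 [(450, [80, 98, 76]), (452, [50, 79, 46]), (454, [54, 82, 50]), (456, [41, 52, 44]), (458, [39, 43, 44]), (460, [39, 43, 44]), (462, [39, 43, 45]), (464, [39, 42, 44]), (466, [38, 43, 43]), (468, [52, 54, 53]), (470, [53, 55, 54]), (472, [53, 54, 52]), (474, [66, 90, 118]), (476, [68, 96, 128]), (478, [68, 96, 128]), (480, [67, 95, 127])]
455 374.1 460 382.0 465 390.0 470 398.2
```

```bash
python3 - <<'E'
from h import *
f=np.load("w8.npz");c=dict(intrinsics=f["K"],pose=f["T"]);w=np.array([.144,.9896])
for y,x in((203,467.5),(206,467.3),(210,467)):
    print("face(top edge z30)",(wcast((x,y),.03,c)[0,:2]*1000@w).round(1),"foot front rim z8",(wcast((455.3,y),.008,c)[0,:2]*1000@w).round(1))
E
```

```text
face(top edge z30) 376.9 foot front rim z8 372.8
face(top edge z30) 377.3 foot front rim z8 373.5
face(top edge z30) 377.9 foot front rim z8 374.5
```

```bash
python3 - <<'E'
from h import *
f=np.load("w8.npz");c=dict(intrinsics=f["K"],pose=f["T"]);w=np.array([.144,.9896]);n=np.array([w[1],-w[0]]);C=np.array([568.2,253.7])
p=f["p"].astype(int)
for y in range(194,216,3):
    g=p[y,:,1]-(p[y,:,0]+p[y,:,2])//2; x=max(k for k in range(440,464) if g[k]>10)+.5
    q=wcast((x,y),.008,c)[0,:2]*1000-C;l=q@n;print(y,x,"lat",l.round(1),"centre along rel. contact pose",(q@w-np.sqrt(42**2-l*l)).round(1))
E
```

```text
Traceback (most recent call last):
ValueError: max() iterable argument is empty
```

```bash
python3 - <<'E'
from h import *
f=np.load("w8.npz");c=dict(intrinsics=f["K"],pose=f["T"]);w=np.array([.144,.9896]);n=np.array([w[1],-w[0]]);C=np.array([568.2,253.7])
p=f["p"].astype(int)
for y in range(200,226,3):
    g=p[y,:,1]-(p[y,:,0]+p[y,:,2])//2; X=[k for k in range(440,464) if g[k]>10]
    if not X: continue
    q=wcast((max(X)+.5,y),.008,c)[0,:2]*1000-C;l=q@n;print(y,max(X),"lat",l.round(1),"centre",(q@w-np.sqrt(max(0,42**2-l*l))).round(1))
E
```

```text
200 453 lat -24.4 centre 2.3
203 454 lat -20.5 centre 2.0
206 455 lat -16.6 centre 2.4
209 455 lat -12.6 centre 1.7
212 456 lat -8.6 centre 3.0
215 456 lat -4.6 centre 3.1
218 460 lat -0.5 centre 10.1
221 463 lat 3.7 centre 16.0
224 463 lat 7.9 centre 17.5
```

Measured in one view, the foot's front rim and the stop face agree to about 0.3 mm, so it is home. Blue and the other green canister have not moved.

```bash
python3 -c "
from plant import r
print(r.finish_job())"
```

```text
the job is handed in; nothing more can be done
None
```

The green canister is in the white dock nearest the robot, standing upright with its foot against the dark stop, and it has been released and handed in. The blue canister measured unmoved. My colour check didn't pick up the ball, so the bowl wasn't measured, but the arm never touched it.

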